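# Sort the dried shoe things off the rack

## Robot

A 7-joint arm with a two-finger parallel gripper is mounted at the origin on the work surface. World frame = base frame: x ahead of the robot, y to its left, z up, the work surface at z = 0. Lengths are in m, angles in rad, forces in N, time in s.
With the tool pointing down it reaches from about 0.35 to 0.9 m from the base axis. Payload 8.1 kg.
Tool frame: the origin (TCP) lies midway between the tips of the shut fingers; the grasp point (between the pads) lies 19 mm behind it; z points along the fingers, y is the line along which they close (so a half turn about z gives the same grasp; the last joint's range is limited). The gripper opens to 92 mm and grips with 3 to 60 N. Pads are 19 mm wide; open, the fingers measure 130 mm over their backs; the gripper's body (75 mm by 190 mm) begins 47 mm behind the grasp point.
Start: joints at [-1.42, 0.434, 0.025, 1.573, -0.012, 1.134, -0.075], TCP at [0.157, 0.605, 0.227] pointing down, gripper open.
Joint ranges: [-2.62, 2.62], [-0.44, 2.09], [-1.27, 1.32], [0.08, 2.57], [-1.32, 4.46], [0.12, 2], [-2.74, 2.74]. Speed limits (rad/s): [2.22, 2.22, 3.01, 3.01, 3.14, 3.14, 3.14].

## Interface

Orientations are given as a rotation vector (axis times angle).
In Python, from cell import observe, cams, job gives the robot as it stands. The module is installed in compiled form; this text tells all that it offers.
- The arm moves only by the tool step_arm, never from a script. Its argument "steps" is a list of rows, each a list of 6 numbers: the shift along the world's x, y, z in mm, then the turn, a rotation vector about the world's x, y, z in rad. In form: [[dx, dy, dz, rx, ry, rz], ...]. A call has 1 to 20 rows; each row shifts and turns the commanded pose from where the row before left it; what a row does not reach is not made up. A row lasts 1/12 s, in which the tool goes at most 41.7 mm and 7.16 degrees, less where a joint would pass 70% of its speed; a pose out of reach is approached as far as the arm can. A call with a gripper value outside its range is refused whole. "gripper" is the opening, from 0 (shut) to 1 (fully open), set as the call begins (left out, the last holds). The fingers move at their own pace and stop on an object; "force" is the grip in N (left out, the last holds). Time passes only in rows, so rows that do not move let the fingers close. It gives the time, the measured TCP pose, the force, the opening and the grip force at its end, in the units of the state.
- observe(): the state, without advancing time (a new reading comes with each control period).
- cams.get_image(name): name is "side" or "top" or "wrist"; returns the picture (384x512x3 uint8, red, green, blue); there is no depth.
- cams.get_calibration(name): a dict with "fov_y" (degrees; the focal length in pixels is half the picture's height over the tangent of half this angle, whatever the lens; pixels are square), "cx", "cy" (the principal point, pixels), "world_to_cam" (4x4, takes a point from world to camera coordinates). Camera axes: x right, y up, looking along -z (the intrinsics and any distortion apply to the point x, -y, -z); pixel columns grow to the right and rows downward; lengths in m; the calibration is good to about 2 mm. A picture is of the moment at which its call begins: read the wrist's pose just before it. get_calibration takes no time and is no camera call; for the wrist camera it gives the pose at the moment of the call.
- job.sign_off(): hands the job in; it is judged then, once.
The state is a dict: "clock": time; "joints": joint angles; "dq": joint speeds; "joint_efforts": joint torques, N m; "position": TCP position; "ee_rot": TCP orientation; "force": force on the tool from outside, world axes, zero at the start; "ft_torque": the same for the moment, N m; "width": opening from 0.0 (shut) to 1.0 (fully open); "gripper_force": force on a finger pad.
Only numpy, scipy, OpenCV 4.12 (cv2) and the standard library are available. Lean on these libraries where they do the work, as an engineer would, in place of code of your own. Each camera call takes 0.05 s, during which the arm holds its last target. There are 200 camera calls.

## Task

The washed shoe things on the drying rack are dry: put both green insoles into the wooden crate and put the steel shoe horn and the orange scraper into the open drawer, everything resting down inside the walls, nothing propped on a rim. Leave the mug, polish tin, brush and soap bottle where they stand.

Things in the scene. Friction and masses are not known exactly. Their poses are not given: they have to be found in the camera images.
- insole_a: flat rigid green silicone insole, 230 long (x, toe at +x), 9 thick (y), 58 tall at its middle and 80 at the forefoot (z), standing on its long edge in a rack slot. Origin at the middle of the bottom edge, which rests on the rack's rails. The top edge is level at 58 from x = -50 to x = 35: pinch it there across y
- insole_b: flat rigid green silicone insole, 230 long (x, toe at +x), 9 thick (y), 58 tall at its middle and 80 at the forefoot (z), standing on its long edge in a rack slot. Origin at the middle of the bottom edge, which rests on the rack's rails. The top edge is level at 58 from x = -50 to x = 35: pinch it there across y. Same as insole_a
- shoe_horn: stainless steel shoe horn, 207 long (x from -109 to +98, curved blade at +x), 8 thick (y), 28 tall at the handle and 40 at the blade (z), standing on its long edge in a rack slot. Origin on the bottom edge near the balance point; pinch it there across y. Handle section (28 tall, 8 thick) runs from x = -95 to +18
- scraper: orange plastic sole scraper with dark grip inlay, 180 long (x from -90 to +90, blade at +x), 10 thick at the handle (y), 28 tall at the handle and 50 at the blade (z), standing on its long edge in a rack slot. Origin on the bottom edge near the balance point; pinch it there across y. Handle section (28 tall, 10 thick) runs from x = -90 to +25
- rack: low folding steel drying rack, fixed, 220 x 290. Origin at table level under its middle. Two rails along y at x = -60 and +60, tops at z = 60; four slots along x at y = -112.5, -37.5, 37.5, 112.5, each kept by pairs of upright clip wires at x = -60 and +60 (14 apart inside, up to z = 118). Nothing between the wires at x = -50..50. Each slot holds one of the four things; which is in which varies
- crate: slatted wooden crate, fixed, open on top: outside 300 (x) x 190 (y) x 90 high, walls 10, floor top at z = 10, inside 280 x 170 with 20 mm square posts in the corners. Origin at table level under its middle
- cabinet_front (a point): middle of the top front edge (80 above the table) of a low wooden drawer box, fixed, 240 (x) x 280 (y) x 80 high, with one blue-fronted drawer that slides towards its -x side. x points from the front edge into the box (top reaches to x = 225), y along the front. A tub of clothes pegs (80 wide, top about 155 above the table) stands on the back part at x = 165, y = 50
- drawer_floor (a point): middle of the front edge of the drawer's inner floor (just behind the front panel), 22 above the table; x points into the cabinet. Inside: 195 along x from here, 119 to either side along y; side walls 36 above the floor, front panel 46, its outer face at x = -21 with a bar handle out to x = -62. The drawer starts well open, slides easily, and is uncovered from here to below cabinet_front
- mug: white ceramic mug, bystander, 82 across, 92 high, handle at +y; origin at the middle of its underside
- polish_tin: low round pale-lidded tin, bystander, 72 across, 28 high; origin at the middle of its underside
- shoe_brush: shoe brush with wooden back, bystander, 55 (x) x 150 (y) x 42 high; origin at the middle of its underside
- soap_bottle: green soap bottle, bystander, 64 across, 170 high; origin at the middle of its underside
- insole_a_toe (a point): point on the insole near its toe end: x = 105, z = 35 in the insole's frame
- insole_a_heel (a point): point on the insole near its heel end: x = -105, z = 35 in the insole's frame
- insole_b_toe (a point): point on the insole near its toe end: x = 105, z = 35 in the insole's frame
- insole_b_heel (a point): point on the insole near its heel end: x = -105, z = 35 in the insole's frame
- shoe_horn_tip (a point): point near the blade end: x = 92, z = 18 in the shoe_horn's frame
- shoe_horn_end (a point): point near the handle end: x = -100, z = 14 in the shoe_horn's frame
- scraper_tip (a point): point near the blade end: x = 85, z = 18 in the scraper's frame
- scraper_end (a point): point near the handle end: x = -85, z = 14 in the scraper's frame
Not all that is in view belongs to the job. There is more than one size of the scraper; the job needs the smallest.

How it is judged:
By the outcome, as a careful person would: the job done as asked, in the order asked, and still so for the second after the job is handed in, with the robot touching nothing.
It also fails if it takes over 72 s, if anything falls off the work surface, if the arm or the gripper's body presses on something with over 40 N, if the wrist force passes 120 N, or if a joint passes its speed limit or range.

## Working session

There is one attempt and no reset: what is moved stays moved. The work goes in short steps, Python scripts to look and compute and a tool call to move; the robot and the scene stay as the last step left them, time stands still between calls to the robot, and variables do not carry over. Pictures are saved under pics/ and viewed, at most 10 in all, crops included, and the job is handed in when it is done.

Besides the shell and the picture viewer there is one more tool, called in YAML: its name, and indented under it one key for each argument. step_arm: Moves the arm, as the interface text tells. Its arguments: {"type":"object","properties":{"steps":{"type":"array","items":{"type":"array","items":{"type":"number"}}},"gripper":{"type":"number"},"force":{"type":"number"}},"required":["steps"]}

```bash
mkdir -p pics; ls; python3 - <<'E'
from cell import observe,cams
import cv2,numpy as np
s=observe();print(s)
for n in("side","top","wrist"):
    c=cams.get_calibration(n);print(n,{k:(np.round(v,4).tolist() if hasattr(v,'shape') else v) for k,v in c.items()})
    im=cams.get_image(n);np.save(f'pics/{n}0.npy',im)
a=np.load('pics/top0.npy');b=np.load('pics/side0.npy')
cv2.imwrite('pics/top0.png',cv2.resize(a[...,::-1],(800,600)))
cv2.imwrite('pics/side0.png',cv2.resize(b[...,::-1],(800,600)))
E
```

```text
pics
{'clock': 0.0, 'joints': array([-1.41956842,  0.43523131,  0.02499607,  1.57409458, -0.01158743,
        1.13399541, -0.0751013 ]), 'dq': array([-1.10228268e-03, -9.10783360e-04,  8.06961533e-05, -1.76997442e-04,
        5.75519202e-04, -4.90454863e-04,  2.18739540e-04]), 'joint_efforts': array([ 5.10482664e-05, -6.67855310e+01,  9.85089093e-01, -3.14452636e+01,
       -6.04580040e-02,  4.28657373e-02,  1.82952131e-04]), 'position': array([0.156889  , 0.60446165, 0.22594105]), 'ee_rot': array([-3.97772883e-01, -3.11627177e+00,  2.48724746e-03]), 'force': array([-0.80933614,  0.10279828, -0.38394977]), 'ft_torque': array([ 0.00383807, -0.03461566,  0.04416621]), 'gripper_force': 0.0, 'width': 0.9996672635663184}
side {'fov_y': 45.401507208738764, 'cx': 245.99464639874657, 'cy': 196.5934342799516, 'world_to_cam': [[-0.9906, -0.1366, 0.0014, 0.5035], [0.0912, -0.654, 0.751, -0.0567], [-0.1017, 0.7441, 0.6603, -1.6492], [0.0, 0.0, 0.0, 1.0]]}
top {'fov_y': 49.159296460197496, 'cx': 262.8841497238432, 'cy': 191.49200566358837, 'world_to_cam': [[0.0288, -0.9996, -0.0042, 0.0758], [0.9776, 0.0273, 0.2089, -0.5377], [-0.2087, -0.0101, 0.9779, -1.5047], [0.0, 0.0, 0.0, 1.0]]}
wrist {'fov_y': 62.34972753437534, 'cx': 260.0577400747531, 'cy': 185.5610953951022, 'world_to_cam': [[0.2516, 0.9678, -0.0023, -0.6229], [-0.9256, 0.2399, -0.2929, 0.0368], [-0.2829, 0.0758, 0.9562, -0.3918], [0.0, 0.0, 0.0, 1.0]]}
```

View pics/top0.png

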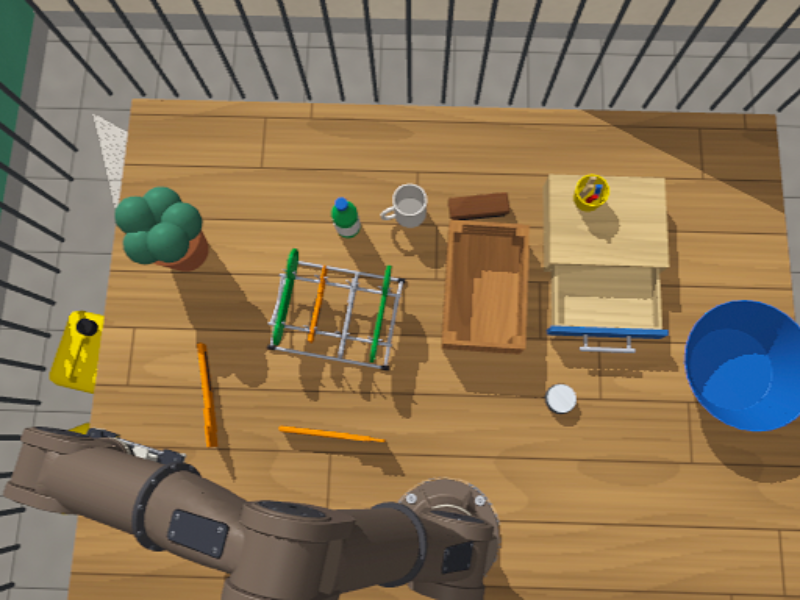

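View pics/side0.png

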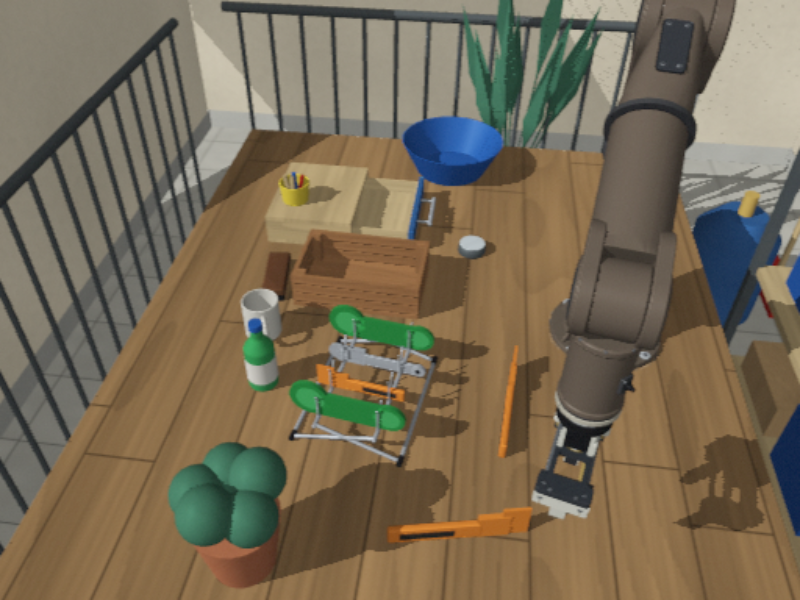

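The top view (800x600) shows the rack at about (338,315). From left to right it holds an insole at (285,300), the small scraper at (317,303), the horn at (349,315) and an insole at (382,313). The crate is at (486,287) and the open drawer at (605,297). The two larger scrapers lie on the table at (207,395) and (332,435). The side view shows all toes and blades pointing to far +x.

```bash
cat > h.py <<'E'
import numpy as np,cv2
from cell import observe,cams
def ray(c,uv):
    f=192/np.tan(np.radians(c['fov_y'])/2);M=np.array(c['world_to_cam']);R=M[:3,:3]
    d=np.array([(uv[0]-c['cx'])/f,-(uv[1]-c['cy'])/f,-1.]);d=R.T@d
    return -R.T@M[:3,3],d/np.linalg.norm(d)
def onz(c,uv,z):
    o,d=ray(c,uv);return o+d*(z-o[2])/d[2]
def tri(c1,p1,c2,p2):
    o1,d1=ray(c1,p1);o2,d2=ray(c2,p2)
    t=np.linalg.lstsq(np.c_[d1,-d2],o2-o1,rcond=None)[0]
    a,b=o1+d1*t[0],o2+d2*t[1];return (a+b)/2,np.linalg.norm(a-b)
def blobs(im,lo,hi,amin=60):
    m=cv2.inRange(cv2.cvtColor(im,cv2.COLOR_RGB2HSV),lo,hi)
    cs,_=cv2.findContours(m,cv2.RETR_EXTERNAL,cv2.CHAIN_APPROX_NONE)
    return [c[:,0].astype(float) for c in cs if cv2.contourArea(c)>amin]
GREEN=((50,140,60),(75,255,255));ORANGE=((8,190,120),(18,255,255));BLUE=((100,150,60),(115,255,255))
E
python3 - <<'E'
from h import *
np.set_printoptions(precision=4,suppress=True)
ct,cs=cams.get_calibration('top'),cams.get_calibration('side')
t,s=np.load('pics/top0.npy'),np.load('pics/side0.npy')
for nm,c,im,key in(('top',ct,t,1),('side',cs,s,0)):
  print(nm,'cam at',ray(c,(0,0))[0])
  for col,(lo,hi) in(('G',GREEN),('O',ORANGE),('B',BLUE)):
    for b in blobs(im,lo,hi):
      (cx,cy),(w,h),a=cv2.minAreaRect(b.astype(np.float32))
      i,j=b[:,key].argmin(),b[:,key].argmax()
      print(col,'ctr',np.round([cx,cy,w,h,a],1),'ends',b[i],b[j],'x',b[:,0].min(),b[:,0].max(),'y',b[:,1].min(),b[:,1].max())
E
```

```text
top cam at [0.2094 0.0753 1.5841]
G ctr [242.9 200.5   3.7  62.2  11. ] ends [248. 170.] [237. 231.] x 237.0 249.0 y 170.0 231.0
G ctr [182.6 189.5   6.3  62.4  11.1] ends [187. 159.] [176. 220.] x 175.0 190.0 y 159.0 220.0
G ctr [220.5 137.6  15.   15.2  73.3] ends [223. 129.] [218. 145.] x 213.0 228.0 y 129.0 145.0
O ctr [212.  277.6  68.6   3.9   6.6] ends [180. 272.] [235. 282.] x 178.0 246.0 y 272.0 282.0
O ctr [131.8 252.2  66.8   7.8  84.3] ends [128. 219.] [132. 285.] x 126.0 139.0 y 219.0 285.0
O ctr [202.9 194.5   3.8  49.6  11.7] ends [207. 170.] [199. 219.] x 197.0 208.0 y 170.0 219.0
B ctr [388.  212.2  76.1   5.4   2. ] ends [353. 209.] [418. 216.] x 350.0 426.0 y 209.0 216.0
B ctr [475.  233.5  83.   72.   90. ] ends [473. 192.] [479. 275.] x 439.0 511.0 y 192.0 275.0
side cam at [0.3363 1.2589 1.1308]
G ctr [221.8 260.7  75.3  18.2  16.8] ends [186. 249.] [258. 271.] x 186.0 258.0 y 244.0 274.0
G ctr [165. 223.  20.  18.  90.] ends [156. 222.] [174. 228.] x 156.0 174.0 y 213.0 233.0
G ctr [243.4 210.8  67.7  17.3  15.8] ends [211. 201.] [276. 220.] x 211.0 276.0 y 196.0 223.0
O ctr [293.7 337.2  15.   92.9  82.9] ends [248. 338.] [339. 326.] x 248.0 339.0 y 325.0 346.0
O ctr [229.2 245.4  34.8   9.1  12.1] ends [213. 238.] [246. 250.] x 213.0 246.0 y 238.0 250.0
O ctr [325.1 259.    3.8  66.5   7.4] ends [320. 284.] [329. 226.] x 320.0 329.0 y 226.0 292.0
B ctr [502.  300.5  83.   18.   90. ] ends [493. 291.] [511. 259.] x 493.0 511.0 y 259.0 342.0
B ctr [507.5 181.   34.    7.   90. ] ends [504. 179.] [511. 164.] x 504.0 511.0 y 164.0 198.0
B ctr [458.6 163.8  41.5  77.2  22.6] ends [444. 146.] [491. 140.] x 444.0 491.0 y 130.0 207.0
B ctr [277.  103.9  52.8  87.4  47.1] ends [258.  86.] [320.  94.] x 258.0 320.0 y 74.0 152.0
```

```bash
python3 - <<'E'
from h import *
np.set_printoptions(precision=4,suppress=True)
ct,cs=cams.get_calibration('top'),cams.get_calibration('side')
P={'Btoe':((248,170),(211,201)),'Bheel':((237,231),(276,220)),'Atoe':((188,159),(186,249)),'Aheel':((176,220),(258,271)),'Sblade':((207.5,170),(213,238)),'Send':((199,219),(246,250))}
k=.64
D={'crate+x+y':((447,222),(294,275)),'crate+x-y':((528,225),(309,232)),'crate-x-y':((523,350),(429,243)),
'cab front +y':((551,263),(353,215)),'cab front -y':((661,266),(368,168)),'drawer front +y top':((549,330),(410,238)),'drawer front -y top':((667,333),(422,180))}
for n,(a,b) in D.items():P[n]=(np.array(a)*k,np.array(b)*k)
for n,(a,b) in P.items():
    p,e=tri(ct,a,cs,b);print(n,p,'gap',round(e,4))
for n,z in(('crate+x+y',.09),('crate+x-y',.09),('crate-x-y',.09),('cab front +y',.08),('cab front -y',.08),('drawer front +y top',.068),('drawer front -y top',.068)): print(n,onz(ct,P[n][0],z))
print('crate-x+y',onz(ct,np.array((444,347))*k,.09))
# sizes of the three scrapers' lengths on their heights
print([np.linalg.norm(onz(ct,a,z)-onz(ct,b,z)) for a,b,z in(((207.5,170),(199,219),.09),((178,273),(246,282),.03),((128,219),(135,285),.03))])
E
```

```text
Btoe [0.6042 0.1468 0.1097] gap 0.0035
Bheel [0.3835 0.1793 0.0828] gap 0.0023
Atoe [0.638  0.3676 0.1099] gap 0.0005
Aheel [0.4168 0.4007 0.0846] gap 0.0022
Sblade [0.5858 0.2958 0.0967] gap 0.0307
Send [0.4438 0.3195 0.0761] gap 0.0415
crate+x+y [0.7172 0.0098 0.0955] gap 0.0001
crate+x-y [ 0.7238 -0.1859  0.0772] gap 0.0047
crate-x-y [ 0.4192 -0.1706  0.0854] gap 0.0041
cab front +y [ 0.6203 -0.2334  0.1073] gap 0.001
cab front -y [ 0.6236 -0.4946  0.0913] gap 0.0009
drawer front +y top [ 0.4734 -0.2388  0.0464] gap 0.0027
drawer front -y top [ 0.4713 -0.5151  0.0527] gap 0.0006
crate+x+y [0.7192 0.0096 0.09  ]
crate+x-y [ 0.717  -0.1836  0.09  ]
crate-x-y [ 0.4165 -0.1697  0.09  ]
cab front +y [ 0.6274 -0.239   0.08  ]
cab front -y [ 0.6272 -0.4989  0.08  ]
drawer front +y top [ 0.4684 -0.2343  0.068 ]
drawer front -y top [ 0.469  -0.5093  0.068 ]
crate-x+y [0.4183 0.0113 0.09  ]
[np.float64(0.18370895011528554), np.float64(0.24976211412025273), np.float64(0.24441251807297237)]
```

step_arm:
  steps:
    - [0, 0, 37, 0, 0, 0]
    - [0, 0, 37, 0, 0, 0]
    - [21, -27, 0, 0, 0, 0.007]
    - [21, -27, 0, 0, 0, 0.007]
    - [21, -27, 0, 0, 0, 0.007]
    - [21, -27, 0, 0, 0, 0.007]
    - [21, -27, 0, 0, 0, 0.007]
    - [21, -27, 0, 0, 0, 0.007]
    - [21, -27, 0, 0, 0, 0.007]
    - [21, -27, 0, 0, 0, 0.007]
    - [21, -27, 0, 0, 0, 0.007]
    - [21, -27, 0, 0, 0, 0.007]
    - [21, -27, 0, 0, 0, 0.007]
    - [21, -27, 0, 0, 0, 0.007]
    - [21, -27, 0, 0, 0, 0.007]
    - [21, -27, 0, 0, 0, 0.007]
    - [0, 0, 0, 0, 0, 0]
    - [0, 0, 0, 0, 0, 0]
  gripper: 0.45
  force: 35

```text
clock: 1.65
position: [0.4519, 0.225, 0.3006]
ee_rot: [0.252, 3.131, -0.001]
force: [-1.4, 0.3, 0.2]
width: 0.448
gripper_force: 0.0
```

```bash
cat >> h.py <<'E'
from scipy.spatial.transform import Rotation as Ro
np.set_printoptions(precision=4,suppress=True)
def state():
    s=observe();R=Ro.from_rotvec(s['ee_rot']).as_matrix()
    print('t %.2f'%s['clock'],'tcp',s['position'],'toolz',R[:,2],'yaw y %.2f'%np.degrees(np.arctan2(R[1,1],R[0,1])),'F',s['force'],'w %.3f gf %.1f'%(s['width'],s['gripper_force']))
    return s,R
def snap(n,tag):
    c=cams.get_calibration(n);im=cams.get_image(n);cv2.imwrite(f'pics/{tag}.png',im[...,::-1]);np.save(f'pics/{tag}.npy',im);return c,im
E
python3 - <<'E'
from h import *
state();c,im=snap('wrist','w1');print(ray(c,(0,0))[0],ray(c,(c['cx'],c['cy']))[1])
print(c)
E
```

```text
t 1.65 tcp [0.4519 0.225  0.3006] toolz [ 0.     -0.0005 -1.    ] yaw y 80.81 F [-1.3715  0.3431  0.1637] w 0.448 gf 0.0
[0.3734 0.2367 0.4586] [ 0.2888 -0.0482 -0.9562]
{'fov_y': 62.34972753437534, 'cx': 260.0577400747531, 'cy': 185.5610953951022, 'world_to_cam': array([[ 0.1603,  0.9871, -0.0014, -0.2929],
       [-0.9439,  0.1529, -0.2928,  0.4505],
       [-0.2888,  0.0482,  0.9562, -0.3421],
       [ 0.    ,  0.    ,  0.    ,  1.    ]])}
```

View pics/w1.png

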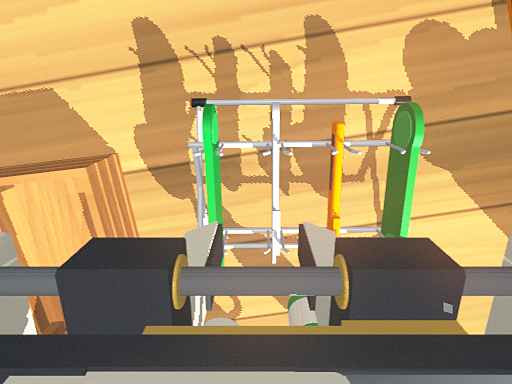

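The wrist view shows insole B (toe at (210,105), strip near column 213), the horn at column 276, the scraper at column 337 (blade at row 122) and insole A at columns 390–420.

```bash
python3 - <<'E'
from h import *
im=np.load('pics/w1.npy');c=cams.get_calibration('wrist')
yaw=np.radians(-8.5);ex=np.array([np.cos(yaw),np.sin(yaw)]);ey=np.array([-ex[1],ex[0]])
O=np.array([.5105,.2735])
hsv=cv2.cvtColor(im,cv2.COLOR_RGB2HSV)
def runs(m):
    i=np.flatnonzero(m);return [(r[0],r[-1]) for r in np.split(i,np.flatnonzero(np.diff(i)>1)+1) if len(r)>2]
for row in(165,190,205):
    g=cv2.inRange(hsv[row:row+1],*GREEN)[0];o=cv2.inRange(hsv[row:row+1],*ORANGE)[0]
    gr=(hsv[row,:,1]<40)
    for nm,m,z in(('G',g,.118),('O',o,.088),('grey',gr,.088)):
        for a,b in runs(m):
            if nm=='grey' and not 265<a<290: continue
            q=[onz(c,(u,row+.5),z)[:2]-O for u in(a,b+1)]
            print(row,nm,a,b,'rack frame',[np.round([v@ex,v@ey],4) for v in q])
    print(row,'V',hsv[row,200:225,2],hsv[row,385:415,2])
b=max(blobs(im,*ORANGE),key=lambda q:180-abs(q[:,0].mean()-337))
v=onz(c,b[b[:,1].argmin()],.1)[:2]-O;print('scr blade top',v@ex,v@ey,b[:,1].min())
E
```

```text
165 G 205 219 rack frame [array([-0.0509, -0.1172]), array([-0.0507, -0.1006])]
165 G 409 416 rack frame [array([-0.0488,  0.1074]), array([-0.0487,  0.1162])]
165 grey 272 278 rack frame [array([-0.0431, -0.0423]), array([-0.043 , -0.0339])]
165 V [170 196 183 238 223 231 239 237 236 237 239 240 232 200 179 180 179 179
 183 173 140 168 160 162 160] [246 249 224 121 107 117 113 118 114 114 113 113 115 114 114 117 114 111
 113 118 115 113 111 116 214 248 240 241 239 238]
190 G 207 220 rack frame [array([-0.022 , -0.1166]), array([-0.0218, -0.1009])]
190 G 406 413 rack frame [array([-0.0199,  0.1077]), array([-0.0198,  0.1167])]
190 grey 272 278 rack frame [array([-0.0116, -0.0423]), array([-0.0115, -0.0337])]
190 V [219 192 164 186 246 255 232 240 237 237 237 236 237 241 224 175 180 183
 184 180 181 227 255 249 249] [192 106 111 114 115 113 111 117 109 120 115 115 116 114 110 114 112 115
 109 109 113 221 250 246 245 244 243 246 245 228]
205 G 208 220 rack frame [array([-0.0039, -0.1166]), array([-0.0038, -0.1017])]
205 G 404 410 rack frame [array([-0.0018,  0.1076]), array([-0.0018,  0.1156])]
205 O 328 332 rack frame [array([0.0087, 0.0274]), array([0.0087, 0.0337])]
205 grey 272 278 rack frame [array([ 0.008 , -0.0423]), array([ 0.0081, -0.0335])]
205 V [214 190 166 170 173 156 172 199 246 239 236 236 236 239 234 212 177 183
 183 183 186 170 220 255 248] [112 109 115 110 110 121 116 112 115 113 118 112 118 113 117 108 115 111
 115 223 254 247 247 246 246 249 244 246 255 252]
scr blade top -0.09604549391920314 0.02502745983550874 121.0
```

step_arm:
  steps:
    - [16, -21, 0, 0, 0, 0.012]
    - [16, -21, -10, 0, 0, 0]
    - [15, -21, -20, 0, 0, 0]
    - [0, 0, -35, 0, 0, 0]
    - [0, 0, -35, 0, 0, 0]
    - [0, 0, -35, 0, 0, 0]
    - [0, 0, -35, 0, 0, 0]
    - [0, 0, -25, 0, 0, 0]
    - [0, 0, -16, 0, 0, 0]
    - [0, 0, 0, 0, 0, 0]
    - [0, 0, 0, 0, 0, 0]

```text
clock: 2.62
position: [0.497, 0.1651, 0.0893]
ee_rot: [-0.223, -3.132, 0.001]
force: [-0.2, -0.3, 0.4]
width: 0.452
gripper_force: 0.0
```

step_arm:
  steps:
    - [0, 0, 0, 0, 0, 0]
    - [0, 0, 0, 0, 0, 0]
    - [0, 0, 0, 0, 0, 0]
    - [0, 0, 0, 0, 0, 0]
  gripper: 0

```text
clock: 2.95
position: [0.4985, 0.1644, 0.0907]
ee_rot: [0.225, 3.132, 0.002]
force: [-0.6, 0.2, 0.1]
width: 0.208
gripper_force: 0.0
```

step_arm:
  steps:
    - [0, -2, 0, 0, 0, 0]
    - [0, 0, 0, 0, 0, 0]
    - [0, 0, 0, 0, 0, 0]
    - [0, 0, 0, 0, 0, 0]

```text
clock: 3.28
position: [0.4982, 0.1617, 0.0901]
ee_rot: [0.226, 3.133, 0.0]
force: [-1.2, -1.8, 5.6]
width: 0.094
gripper_force: 35.0
```

step_arm:
  steps:
    - [0, 0, 20, 0, 0, 0]
    - [0, 0, 35, 0, 0, 0]
    - [0, 0, 35, 0, 0, 0]
    - [0, 0, 35, 0, 0, 0]
    - [8, -29, 0, 0, 0, 0.012]
    - [8, -29, 0, 0, 0, 0.012]
    - [8, -29, 0, 0, 0, 0.012]
    - [8, -29, 0, 0, 0, 0.012]
    - [8, -29, 0, 0, 0, 0.012]
    - [7, -29, 0, 0, 0, 0.012]
    - [7, -29, 0, 0, 0, 0.012]
    - [7, -29, 0, 0, 0, 0.012]
    - [7, -29, 0, -0.1, 0, 0.012]
    - [7, -29, 0, -0.1, 0, 0.012]
    - [0, 0, 0, -0.08, 0, 0]
    - [0, 0, -25, 0, 0, 0]
    - [0, 0, -25, 0, 0, 0]
    - [0, 0, 0, 0, 0, 0]

```text
clock: 4.78
position: [0.5702, -0.1266, 0.1604]
ee_rot: [-0.033, -3.109, 0.438]
force: [-0.3, 1.0, -1.3]
width: 0.096
gripper_force: 35.0
```

```bash
python3 - <<'E'
from h import *
state();snap('wrist','w2')
E
```

```text
t 4.78 tcp [ 0.5702 -0.1266  0.1604] toolz [-0.0042 -0.2762 -0.9611] yaw y 88.76 F [-0.3424  1.0037 -1.3173] w 0.096 gf 35.0
```

View pics/w2.png

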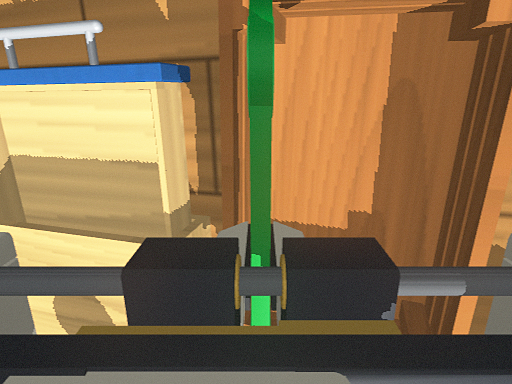

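The wrist view shows the insole (column 260) held along the crate, near its −y wall (column 235), with the +y wall at about column 460. There is clearance on both sides.

step_arm:
  steps:
    - [0, 0, -25, 0, 0, 0]
    - [0, 0, -25, 0, 0, 0]
    - [0, 0, -25, 0, 0, 0]
    - [0, 0, -20, 0, 0, 0]
    - [0, 0, -12, 0, 0, 0]
    - [0, 0, -6, 0, 0, 0]
    - [0, 0, 0, 0, 0, 0]
    - [0, 0, 0, 0, 0, 0]

```text
clock: 5.5
position: [0.5737, -0.1283, 0.0528]
ee_rot: [0.037, 3.104, -0.437]
force: [-0.0, 0.4, -0.7]
width: 0.099
gripper_force: 35.0
```

step_arm:
  steps:
    - [0, 0, -3, 0, 0, 0]
    - [0, 0, -2, 0, 0, 0]
    - [0, 0, 0, 0, 0, 0]
    - [0, 0, 0, 0, 0, 0]

```text
clock: 5.83
position: [0.5731, -0.128, 0.0471]
ee_rot: [0.037, 3.105, -0.437]
force: [0.6, -0.5, -0.1]
width: 0.09
gripper_force: 35.0
```

step_arm:
  steps:
    - [0, 0, 0, 0, 0, 0]
    - [0, 0, 0, 0, 0, 0]
    - [0, 0, 0, 0, 0, 0]
    - [0, 0, 0, 0, 0, 0]
    - [0, 2, 12, 0, 0, 0]
    - [0, 4, 20, 0, 0, 0]
    - [0, 8, 30, 0, 0, 0]
    - [0, 8, 30, 0, 0, 0]
    - [0, 0, 35, 0.1, 0, 0]
    - [0, 0, 35, 0.1, 0, 0]
    - [0, 0, 0, 0.08, 0, 0]
  gripper: 0.3

```text
clock: 6.75
position: [0.5771, -0.1064, 0.2169]
ee_rot: [0.034, 3.126, 0.006]
force: [0.3, -0.8, 1.1]
width: 0.3
gripper_force: 0.0
```

```bash
python3 - <<'E'
from h import *
state();c,t=snap('top','t2');cs,s=snap('side','s2')
a=cv2.resize(t[120:250,220:440,::-1],None,fx=3.6,fy=3.6)[:470,:792]
cv2.imwrite('pics/t2c.png',a)
E
```

```text
t 6.75 tcp [ 0.5771 -0.1064  0.2169] toolz [ 0.0154  0.0039 -0.9999] yaw y 88.75 F [ 0.3019 -0.7611  1.0745] w 0.300 gf 0.0
```

View pics/t2c.png

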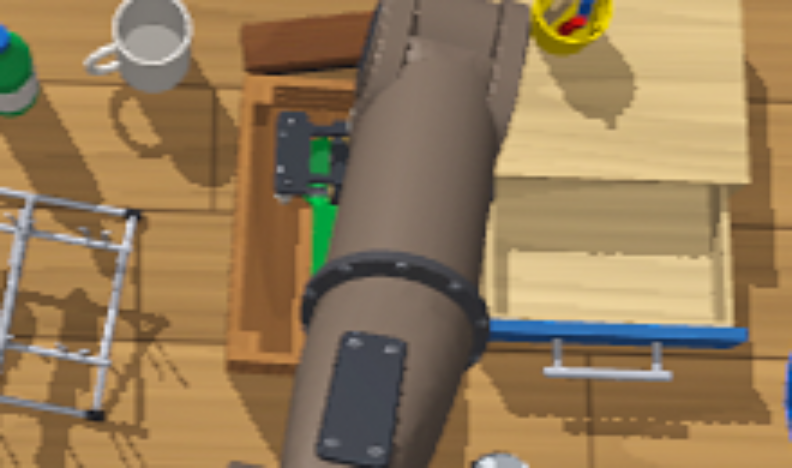

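The top crop shows the green insole inside the crate, partly hidden by the arm, and the right-hand rack slot empty. Next is insole A.

step_arm:
  steps:
    - [-3, 33, 0, 0, 0.015, -0.0085]
    - [-3, 33, 0, 0, 0, -0.0085]
    - [-3, 33, 0, 0, 0, -0.0085]
    - [-3, 33, 0, 0, 0, -0.0085]
    - [-3, 33, 0, 0, 0, -0.0085]
    - [-3, 33, 0, 0, 0, -0.0085]
    - [-3, 33, 0, 0, 0, -0.0085]
    - [-3, 33, 0, 0, 0, -0.0085]
    - [-3, 33, 0, 0, 0, -0.0085]
    - [-3, 33, 0, 0, 0, -0.0085]
    - [-3, 33, 0, 0, 0, -0.0085]
    - [-3, 33, 0, 0, 0, -0.0085]
    - [-3, 33, 0, 0, 0, -0.0085]
    - [-3, 33, 0, 0, 0, -0.0085]
    - [-3, 28, 0, 0, 0, -0.0085]
    - [0, 0, 0, 0, 0, 0]
    - [0, 0, 0, 0, 0, 0]
  gripper: 0.45

```text
clock: 8.27
position: [0.5255, 0.3866, 0.2067]
ee_rot: [-0.229, -3.119, 0.003]
force: [-0.0, -0.6, -0.7]
width: 0.451
gripper_force: 0.0
```

```bash
python3 - <<'E'
from h import *
s,R=state();c,t=snap('top','t3');cs,sd=snap('side','s3')
a=cv2.resize(t[130:230,260:360,::-1],(400,400));b=cv2.resize(sd[130:230,170:290,::-1],(400,333))
cv2.imwrite('pics/c3.png',np.hstack([a,np.vstack([b,np.zeros((67,400,3),np.uint8)])]))
O=np.array([.5105,.2735]);y=np.radians(-8.5);ex=np.array([np.cos(y),np.sin(y)]);ey=np.array([-ex[1],ex[0]])
print((O+.005*ex+.1125*ey-s['position'][:2])*1000)
E
```

```text
t 8.27 tcp [0.5255 0.3866 0.2067] toolz [-0.0141 -0.0012 -0.9999] yaw y 81.61 F [-0.0402 -0.6119 -0.6615] w 0.451 gf 0.0
[ 6.5661 -2.5547]
```

View pics/c3.png

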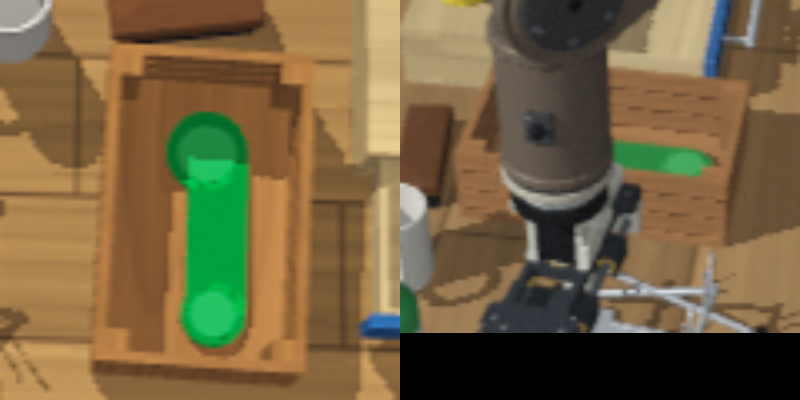

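The crop shows insole B flat on the crate floor, clear of all the walls. I'll lay insole A on top of it in the same way.

step_arm:
  steps:
    - [7, -3, -17, 0, -0.014, 0]
    - [0, 0, -30, 0, 0, 0]
    - [0, 0, -30, 0, 0, 0]
    - [0, 0, -25, 0, 0, 0]
    - [0, 0, -13, 0, 0, 0]
    - [0, 0, -2, 0, 0, 0]
    - [0, 0, 0, 0, 0, 0]
    - [0, 0, 0, 0, 0, 0]

```text
clock: 9.03
position: [0.536, 0.381, 0.0932]
ee_rot: [0.239, 3.129, 0.004]
force: [0.3, 0.1, -0.2]
width: 0.447
gripper_force: 0.0
```

step_arm:
  steps:
    - [0, 0, 0, 0, 0, 0]
    - [0, 0, 0, 0, 0, 0]
    - [0, 0, 0, 0, 0, 0]
    - [0, 0, 0, 0, 0, 0]
    - [0, 0, 0, 0, 0, 0]
    - [0, 0, 0, 0, 0, 0]
    - [0, 0, 0, 0, 0, 0]
  gripper: 0

```text
clock: 9.62
position: [0.535, 0.3812, 0.092]
ee_rot: [0.237, 3.131, 0.003]
force: [-0.7, -0.3, 2.1]
width: 0.096
gripper_force: 35.0
```

step_arm:
  steps:
    - [0, 0, 20, 0, 0, 0]
    - [0, 0, 35, 0, 0, 0]
    - [0, 0, 38, 0, 0, 0]
    - [0, 0, 38, 0, 0, 0]
    - [2.5, -32, 0, 0, 0, 0.008]
    - [2.5, -32, 0, 0, 0, 0.008]
    - [2.5, -32, 0, 0, 0, 0.008]
    - [2.5, -32, 0, 0, 0, 0.008]
    - [2.5, -32, 0, 0, 0, 0.008]
    - [2.5, -32, 0, 0, 0, 0.008]
    - [2.5, -32, 0, 0, 0, 0.008]
    - [2.5, -32, 0, 0, 0, 0.008]
    - [2.5, -32, 0, 0, 0, 0.008]
    - [2.5, -32, 0, 0, 0, 0.008]
    - [2.5, -32, 0, 0, 0, 0.008]
    - [2.5, -32, 0, 0, 0, 0.008]
    - [2.5, -32, 0, 0, 0, 0.008]
    - [2.5, -32, 0, 0, 0, 0.008]
    - [2.5, -32, 0, 0, 0, 0.008]
    - [2.5, -30, 0, 0, 0, 0.008]

```text
clock: 11.28
position: [0.5746, -0.131, 0.2227]
ee_rot: [0.037, 3.14, 0.003]
force: [1.3, 0.9, -0.3]
width: 0.092
gripper_force: 35.0
```

step_arm:
  steps:
    - [0, 0, 0, -0.1, 0, 0]
    - [0, 0, 0, -0.1, 0, 0]
    - [0, 0, 0, -0.08, 0, 0]
    - [0, 0, -30, 0, 0, 0]
    - [0, 0, -30, 0, 0, 0]
    - [0, 0, 0, 0, 0, 0]
    - [0, 0, 0, 0, 0, 0]

```text
clock: 11.87
position: [0.5738, -0.1291, 0.162]
ee_rot: [0.036, 3.11, -0.436]
force: [0.5, -0.0, 0.3]
width: 0.096
gripper_force: 35.0
```

```bash
python3 - <<'E'
from h import *
state()
E
```

```text
t 11.87 tcp [ 0.5738 -0.1291  0.162 ] toolz [-0.0021 -0.2752 -0.9614] yaw y 88.65 F [ 0.5401 -0.0148  0.3005] w 0.096 gf 35.0
```

step_arm:
  steps:
    - [0, 5, -25, 0, 0, 0]
    - [0, 5, -25, 0, 0, 0]
    - [0, 0, -25, 0, 0, 0]
    - [0, 0, -15, 0, 0, 0]
    - [0, 0, -7, 0, 0, 0]
    - [0, 0, -3, 0, 0, 0]
    - [0, 0, 0, 0, 0, 0]
    - [0, 0, 0, 0, 0, 0]
    - [0, 0, 0, 0, 0, 0]

```text
clock: 12.62
position: [0.576, -0.1193, 0.0642]
ee_rot: [0.037, 3.104, -0.434]
force: [-0.1, 0.9, -1.1]
width: 0.098
gripper_force: 35.0
```

step_arm:
  steps:
    - [0, 0, 0, 0, 0, 0]
    - [0, 0, 0, 0, 0, 0]
    - [0, 0, 0, 0, 0, 0]
    - [0, 0, 0, 0, 0, 0]
    - [0, 2, 12, 0, 0, 0]
    - [0, 4, 20, 0, 0, 0]
    - [0, 8, 30, 0, 0, 0]
    - [0, 8, 30, 0, 0, 0]
    - [0, 0, 35, 0.1, 0, 0]
    - [0, 0, 35, 0.1, 0, 0]
    - [0, 0, 0, 0.08, 0, 0]
  gripper: 0.3

```text
clock: 13.53
position: [0.5789, -0.0974, 0.2329]
ee_rot: [0.033, 3.127, 0.009]
force: [0.9, -2.3, 0.6]
width: 0.3
gripper_force: 0.0
```

```bash
python3 - <<'E'
from h import *
s,R=state()
O=np.array([.5105,.2735]);y=np.radians(-8.5);ex=np.array([np.cos(y),np.sin(y)]);ey=np.array([-ex[1],ex[0]])
print('horn',(O-.0375*ey-s['position'][:2])*1000,'scr',O+.0375*ey)
E
```

```text
t 13.53 tcp [ 0.5789 -0.0974  0.2329] toolz [ 0.0141  0.0057 -0.9999] yaw y 88.78 F [ 0.9453 -2.3322  0.6116] w 0.300 gf 0.0
horn [-73.9359 333.8426] scr [0.516  0.3106]
```

step_arm:
  steps:
    - [3, 30, 6, 0, 0.014, -0.0115]
    - [3, 30, 6, 0, 0, -0.0115]
    - [3, 30, 6, 0, 0, -0.0115]
    - [3, 30, 6, 0, 0, -0.0115]
    - [3, 30, 6, 0, 0, -0.0115]
    - [3, 30, 6, 0, 0, -0.0115]
    - [3, 30, 6, 0, 0, -0.0115]
    - [3, 30, 6, 0, 0, -0.0115]
    - [3, 30, 6, 0, 0, -0.0115]
    - [3, 32, 6, 0, 0, -0.0115]
    - [3, 32, 6, 0, 0, -0.0115]
    - [0, 0, 0, 0, 0, 0]
    - [0, 0, 0, 0, 0, 0]
    - [0, 0, 0, 0, 0, 0]

```text
clock: 14.7
position: [0.6079, 0.2363, 0.2905]
ee_rot: [-0.235, -3.12, -0.002]
force: [-0.6, -0.8, -1.0]
width: 0.299
gripper_force: 0.0
```

```bash
python3 - <<'E'
from h import *
import pickle
s,R=state();c,im=snap('wrist','w4');pickle.dump(c,open('pics/w4c.pkl','wb'))
_,t=snap('top','t4');_,sd=snap('side','s4')
a=cv2.resize(t[130:230,260:360,::-1],(288,288))
cv2.imwrite('pics/c4.png',np.hstack([im[...,::-1],np.vstack([a,np.zeros((96,288,3),np.uint8)])]))
E
```

```text
t 14.70 tcp [0.6079 0.2363 0.2905] toolz [-0.0127  0.0022 -0.9999] yaw y 81.40 F [-0.6032 -0.7781 -0.9986] w 0.299 gf 0.0
```

View pics/c4.png

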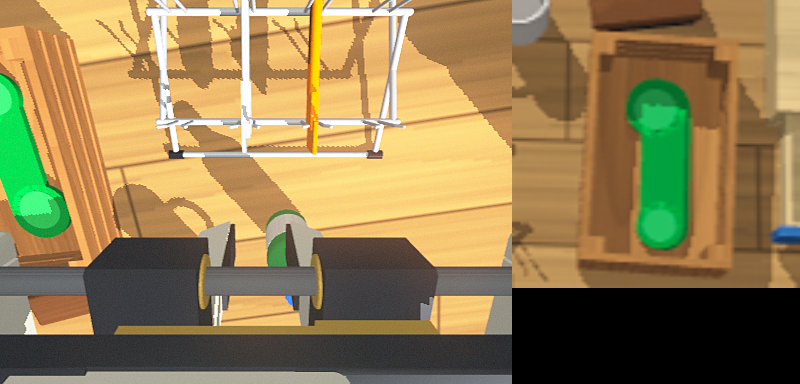

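The crate crop shows the insoles lying flat, stacked inside. The wrist view shows the horn at column 246 and the scraper at column 315, with its far end at row 152.

```bash
python3 - <<'E'
from h import *
import pickle
O=np.array([.5105,.2735]);y=np.radians(-8.5);ex=np.array([np.cos(y),np.sin(y)]);ey=np.array([-ex[1],ex[0]])
rf=lambda p:np.array([(p[:2]-O)@ex,(p[:2]-O)@ey,p[2]])
c4=pickle.load(open('pics/w4c.pkl','rb'))
M=np.array([[ 0.1603,0.9871,-0.0014,-0.2929],[-0.9439,0.1529,-0.2928,0.4505],[-0.2888,0.0482,0.9562,-0.3421],[0,0,0,1]])
c1=dict(c4,world_to_cam=M);w1,w4=np.load('pics/w1.npy'),np.load('pics/w4.npy')
ct=cams.get_calibration('top')
for r in range(140,168,2): print(r,w4[r,236:256].min(1)//10)
print('w1');
for r in range(96,126,3): print(r,w1[r,266:286].min(1)//10)
# scraper ends & height: row where orange: same rack-x = mid, w1 vs top t4 / w4
for tag,c,im in(('w1',c1,w1),('w4',c4,w4),('top',ct,np.load('pics/t4.npy'))):
    for b in blobs(im,(5,140,110),(24,255,255),50):
        k=b[b[:,1].argmax()],b[b[:,1].argmin()]
        if tag=='top' and not(195<b[:,0].mean()<215):continue
        if tag!='top' and not(300<b[:,0].mean()<345):continue
        print(tag,k,[rf(onz(c,q,z)) for q in k for z in(.08,.1)])
for z in (.08,.088,.1): print(z,[rf(onz(c4,(u,60),z))[1] for u in(242,250)],[rf(onz(c1,(u,180),z))[1] for u in(272,279)])
crop=np.hstack([cv2.resize(w4[0:180,200:300,::-1],(400,600)),cv2.resize(w1[80:260,230:330,::-1],(400,600))])
cv2.imwrite('pics/c5.png',crop)
E
```

```text
140 [13 12 12 12 11 16 24 25 25 24 19 14 12 12 13 12 13 12 12 12]
142 [ 8  8  8 10 11 17 25 25 25 24 20 15 12 12 13 12 12 12 12 12]
144 [ 8  8  7  7  9 17 25 25 25 25 21 14 11 11 11 11 11 11 11 10]
146 [ 8  8  8  8  6 15 25 25 25 25 22 12  7  6  6  7  9  7  6  6]
148 [ 5  6  5  6  4  7 23 25 25 25 20  9  5  6  7  6  7  7  7  7]
150 [ 6  6  5  5  5  4 22 25 25 25 21  7  6  8  7  7  7  7  7  8]
152 [18 18 17 18 17 17 21 25 25 24 21 17 17 16 17 17 17 17 16 17]
154 [20 20 20 20 21 20 20 20 20 20 20 20 24 25 25 25 25 25 25 25]
156 [15 15 16 16 15 15 15 15 16 15 15 15 15 14 24 25 25 25 25 25]
158 [ 7  7  7  8  8  8  7  8  7  8  8  7  8  8  7  7  8 10 12 12]
160 [ 8  8  8  8  8  9  8  8  8  8  8  8  8  8  8  8  8  8  8 10]
162 [8 8 8 8 8 9 8 8 8 8 8 8 8 8 8 8 8 8 8 7]
164 [8 8 8 8 8 7 8 8 8 8 8 8 8 8 8 8 8 8 8 8]
166 [8 8 8 7 7 8 8 7 8 8 8 7 7 7 8 8 8 8 8 8]
w1
96 [8 9 8 8 9 9 9 8 8 9 9 8 9 8 9 9 9 9 9 8]
99 [18 18 18 18 18 17 17 18 18 18 17 17 18 17 18 18 18 18 18 18]
102 [19 19 19 19 19 19 17 16 16 16 15 15 17 18 19 19 19 19 19 19]
105 [13 13 13 11  8 10 16 18 18 18 18 18 17 13  7  9  8  
[... 1223 characters left out ...]
722, 0.0422, 0.1   ]), array([0.0647, 0.0892, 0.08  ]), array([0.0625, 0.0831, 0.1   ])]
top (array([196.,  84.]), array([199.,  71.])) [array([0.4209, 0.1528, 0.08  ]), array([0.4117, 0.1475, 0.1   ]), array([0.4766, 0.1527, 0.08  ]), array([0.4667, 0.1475, 0.1   ])]
0.08 [np.float64(-0.04312093841016304), np.float64(-0.03442294388302304)] [np.float64(-0.04369654680118779), np.float64(-0.03501073855360237)]
0.088 [np.float64(-0.042692633233019146), np.float64(-0.03418298437945056)] [np.float64(-0.04396991929570806), np.float64(-0.03546764036021554)]
0.1 [np.float64(-0.04205017546730329), np.float64(-0.033823045124091865)] [np.float64(-0.044379978037488436), np.float64(-0.03615299307013532)]
```

View pics/c5.png

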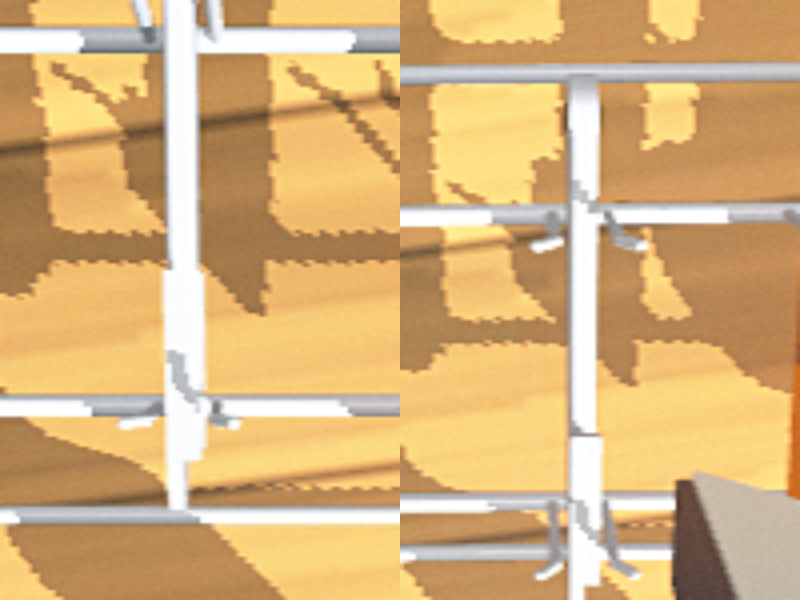

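The crop shows the horn's handle-to-blade step at w4 pixel (245.5,81) and w1 pixel (276,210.5). I can triangulate that.

```bash
python3 - <<'E'
from h import *
import pickle
O=np.array([.5105,.2735]);y=np.radians(-8.5);ex=np.array([np.cos(y),np.sin(y)]);ey=np.array([-ex[1],ex[0]])
rf=lambda p:np.array([(p[:2]-O)@ex,(p[:2]-O)@ey,p[2]])
c4=pickle.load(open('pics/w4c.pkl','rb'))
M=np.array([[ 0.1603,0.9871,-0.0014,-0.2929],[-0.9439,0.1529,-0.2928,0.4505],[-0.2888,0.0482,0.9562,-0.3421],[0,0,0,1]])
c1=dict(c4,world_to_cam=M)
p,e=tri(c4,(245.5,81),c1,(276,210.5));print('step',rf(p),e)
for z in(.078,.088,.1):print(z,'horn tip w4',rf(onz(c4,(244.5,153),z)),'step w4',rf(onz(c4,(245.5,81),z)),'step w1',rf(onz(c1,(276,210.5),z)),'end w1',rf(onz(c1,(276,102.5),z)),'scr end w1',rf(onz(c1,(338,121),z)),'scr tip w4',rf(onz(c4,(315,153),z)))
w4=np.load('pics/w4.npy')
for r in range(0,170,10): 
    h=cv2.cvtColor(w4[r:r+1,300:335],cv2.COLOR_RGB2HSV)[0];i=np.flatnonzero((h[:,1]>225)&(h[:,2]>200));print(r,i.min()+300 if len(i) else None,i.max()+300 if len(i) else None)
E
```

```text
step [ 0.0125 -0.0392  0.0972] 0.000598671548164846
0.078 horn tip w4 [ 0.0927 -0.0421  0.078 ] step w4 [ 0.0117 -0.0397  0.078 ] step w1 [ 0.0201 -0.0386  0.078 ] end w1 [-0.1143 -0.0388  0.078 ] scr end w1 [-0.0922  0.0344  0.078 ] scr tip w4 [0.0929 0.0413 0.078 ]
0.088 horn tip w4 [ 0.0909 -0.0416  0.088 ] step w4 [ 0.0121 -0.0393  0.088 ] step w1 [ 0.0162 -0.039   0.088 ] end w1 [-0.1147 -0.0393  0.088 ] scr end w1 [-0.0932  0.032   0.088 ] scr tip w4 [0.0911 0.0396 0.088 ]
0.1 horn tip w4 [ 0.0887 -0.041   0.1   ] step w4 [ 0.0125 -0.0388  0.1   ] step w1 [ 0.0114 -0.0396  0.1   ] end w1 [-0.1152 -0.0399  0.1   ] scr end w1 [-0.0944  0.0291  0.1   ] scr tip w4 [0.0889 0.0375 0.1   ]
0 315 321
10 313 321
20 312 320
30 312 320
40 312 319
50 311 319
60 311 319
70 310 318
80 310 318
90 310 317
100 311 317
110 312 317
120 311 316
130 314 316
140 313 316
150 313 315
160 None None
```

step_arm:
  steps:
    - [-36, 0, 0, 0, -0.013, 0]
    - [-36, 0, -10, 0, 0, 0]
    - [-36, 0, -25, 0, 0, 0]
    - [0, 0, -35, 0, 0, 0]
    - [0, 0, -35, 0, 0, 0]
    - [0, 0, -35, 0, 0, 0]
    - [0, 0, -35, 0, 0, 0]
    - [0, 0, -25, 0, 0, 0]
    - [0, 0, -18, 0, 0, 0]
    - [0, 0, 0, 0, 0, 0]
    - [0, 0, 0, 0, 0, 0]

```text
clock: 15.77
position: [0.5015, 0.2358, 0.0738]
ee_rot: [-0.238, -3.132, -0.003]
force: [-0.0, 0.2, 1.1]
width: 0.302
gripper_force: 0.0
```

step_arm:
  steps:
    - [-1, 0, -8, 0, 0, 0]
    - [-1, 0, -8, 0, 0, 0]
    - [0, 0, 0, 0, 0, 0]
    - [0, 0, 0, 0, 0, 0]

```text
clock: 16.1
position: [0.4996, 0.237, 0.0581]
ee_rot: [0.235, 3.132, 0.005]
force: [-0.1, -0.2, 0.6]
width: 0.299
gripper_force: 0.0
```

step_arm:
  steps:
    - [0, 0, 0, 0, 0, 0]
    - [0, 0, 0, 0, 0, 0]
    - [0, 0, 0, 0, 0, 0]
    - [0, 0, 0, 0, 0, 0]
    - [0, 0, 0, 0, 0, 0]
    - [0, 0, 0, 0, 0, 0]
  gripper: 0
  force: 45

```text
clock: 16.6
position: [0.4999, 0.237, 0.0582]
ee_rot: [0.236, 3.132, 0.006]
force: [-0.2, -0.7, 3.2]
width: 0.085
gripper_force: 45.0
```

step_arm:
  steps:
    - [0, 0, 15, 0, 0, 0]
    - [0, 0, 35, 0, 0, 0]
    - [0, 0, 40, 0, 0, 0]
    - [0, 0, 40, 0, 0, 0]
    - [0, -38, 0, 0, 0, -0.06]
    - [0, -38, 0, 0, 0, -0.09]
    - [4, -38, 0, 0, 0, -0.09]
    - [4, -38, 0, 0, 0, -0.09]
    - [4, -38, 0, 0, 0, -0.09]
    - [4, -38, 0, 0, 0, -0.09]
    - [4, -38, 0, 0, 0, -0.09]
    - [4, -38, 0, 0, 0, -0.09]
    - [4, -38, 0, 0, 0, -0.09]
    - [4, -38, 0, 0, 0, -0.09]
    - [4, -38, 0, 0, 0, -0.09]
    - [4, -38, 0, 0, 0, -0.09]
    - [4, -38, 0, 0, 0, -0.09]
    - [4, -38, 0, 0, 0, -0.09]
    - [4, -38, 0, 0, 0, -0.09]
    - [4, -38, 0, 0, 0, -0.09]

```text
clock: 18.27
position: [0.5556, -0.3724, 0.1876]
ee_rot: [2.212, 2.228, 0.004]
force: [0.9, -0.4, -1.3]
width: 0.083
gripper_force: 45.0
```

step_arm:
  steps:
    - [4, -4, 0, 0, 0, -0.012]
    - [0, 0, 0, 0, 0, 0]
    - [0, 0, 0, 0, 0, 0]

```text
clock: 18.52
position: [0.5594, -0.375, 0.1872]
ee_rot: [2.222, 2.219, 0.003]
force: [1.0, 0.3, -0.9]
width: 0.084
gripper_force: 45.0
```

```bash
python3 - <<'E'
from h import *
import pickle
s,R=state();c,im=snap('wrist','w6');pickle.dump(c,open('pics/w6c.pkl','wb'));print(s['joints'])
E
```

```text
t 18.52 tcp [ 0.5594 -0.375   0.1872] toolz [ 0.0022  0.0006 -1.    ] yaw y -0.07 F [ 1.0476  0.2508 -0.9403] w 0.084 gf 45.0
[ 0.0791  0.6205  0.7165  1.5337 -0.4338  1.1495  0.881 ]
```

View pics/w6.png

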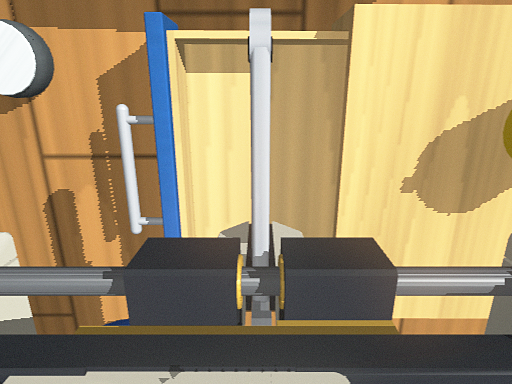

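The wrist view shows the horn (column 260) over the open drawer. The blue front panel is at columns 150–178, the cabinet front edge at about column 345, and the +y drawer wall at about row 35. The horn's handle ring is at row 45.

```bash
python3 - <<'E'
from h import *
import pickle
c=pickle.load(open('pics/w6c.pkl','rb'))
for n,p,z in(('panel outer',(150,100),.068),('panel inner top',(170,100),.068),('cab edge',(348,100),.08),('cab edge',(338,220),.08),('wall outer top',(260,30),.058),('wall inner top',(215,40),.058),('floor corner',(185,72),.022),('horn end',(260,10),.2)):print(n,onz(c,p,z))
E
```

```text
panel outer [ 0.4667 -0.3059  0.068 ]
panel inner top [ 0.4835 -0.306   0.068 ]
cab edge [ 0.6305 -0.3058  0.08  ]
cab edge [ 0.6298 -0.4107  0.08  ]
wall outer top [ 0.5596 -0.2508  0.058 ]
wall inner top [ 0.5222 -0.2583  0.058 ]
floor corner [ 0.4876 -0.2816  0.022 ]
horn end [ 0.5593 -0.2661  0.2   ]
```

step_arm:
  steps:
    - [10, -2, -30, 0, 0, 0]
    - [10, -2, -30, 0, 0, 0]
    - [0, 0, -30, 0, 0, 0]
    - [0, 0, -30, 0, 0, 0]
    - [0, 0, -20, 0, 0, 0]
    - [0, 0, -10, 0, 0, 0]
    - [0, 0, -5, 0, 0, 0]
    - [0, 0, 0, 0, 0, 0]
    - [0, 0, 0, 0, 0, 0]

```text
clock: 19.32
position: [0.5805, -0.3791, 0.0343]
ee_rot: [2.219, 2.218, 0.004]
force: [-1.0, 0.2, -1.0]
width: 0.086
gripper_force: 45.0
```

step_arm:
  steps:
    - [0, 0, -3, 0, 0, 0]
    - [0, 0, -2, 0, 0, 0]
    - [0, 0, 0, 0, 0, 0]
    - [0, 0, 0, 0, 0, 0]

```text
clock: 19.65
position: [0.5799, -0.3791, 0.0284]
ee_rot: [2.221, 2.218, 0.004]
force: [0.4, -0.3, -1.5]
width: 0.084
gripper_force: 45.0
```

step_arm:
  steps:
    - [0, 0, 0, 0, 0, 0]
    - [0, 0, 0, 0, 0, 0]
    - [0, 0, 0, 0, 0, 0]
    - [0, 0, 0, 0, 0, 0]
    - [0, 0, 20, 0, 0, 0]
    - [0, 0, 30, 0, 0, 0]
    - [0, 0, 35, 0, 0, 0]
    - [0, 0, 40, 0, 0, 0]
    - [0, 0, 40, 0, 0, 0]
    - [0, 30, 0, 0, 0, 0.06]
    - [0, 35, 0, 0, 0, 0.09]
    - [0, 38, 0, 0, 0, 0.09]
    - [-3, 38, 0, 0, 0, 0.09]
    - [-3, 38, 0, 0, 0, 0.09]
    - [-3, 38, 0, 0, 0, 0.09]
    - [-3, 38, 0, 0, 0, 0.09]
    - [-3, 38, 0, 0, 0, 0.09]
    - [-3, 38, 0, 0, 0, 0.09]
    - [-5, 38, 0, 0, 0, 0.09]
  gripper: 0.28

```text
clock: 21.23
position: [0.5566, -0.0083, 0.1933]
ee_rot: [1.073, 2.95, 0.005]
force: [0.3, -0.4, -0.3]
width: 0.28
gripper_force: 0.0
```

```bash
python3 - <<'E'
from h import *
s,R=state();_,t=snap('top','t7')
cv2.imwrite('pics/c7.png',cv2.resize(t[100:230,340:440,::-1],(460,598)))
print((np.array([.5162,.3098])-s['position'][:2])*1000)
E
```

```text
t 21.23 tcp [ 0.5566 -0.0083  0.1933] toolz [ 0.0031  0.0026 -1.    ] yaw y 50.03 F [ 0.2522 -0.4324 -0.2645] w 0.280 gf 0.0
[-40.358  318.0973]
```

View pics/c7.png

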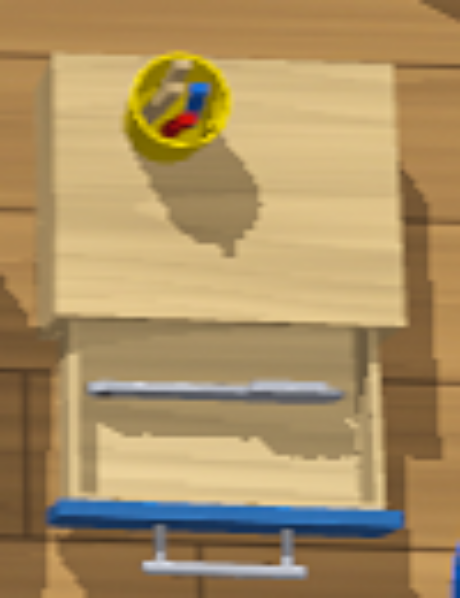

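The top crop shows the horn standing on its edge inside the drawer at row 390, between the panel (row 510) and the cabinet edge (row 320). I'll tip it flat later. The scraper is next.

step_arm:
  steps:
    - [-4.5, 35, 0, 0, 0, 0.061]
    - [-4.5, 35, 0, 0, 0, 0.061]
    - [-4.5, 35, 0, 0, 0, 0.061]
    - [-4.5, 35, 0, 0, 0, 0.061]
    - [-4.5, 35, 0, 0, 0, 0.061]
    - [-4.5, 35, 0, 0, 0, 0.061]
    - [-4.5, 35, 0, 0, 0, 0.061]
    - [-4.5, 35, 0, 0, 0, 0.061]
    - [-4.5, 35, 0, 0, 0, 0.061]
    - [0, 3, -20, 0, 0, 0]
    - [0, 0, -30, 0, 0, 0]
    - [0, 0, -30, 0, 0, 0]
    - [0, 0, -15, 0, 0, 0]
    - [0, 0, 0, 0, 0, 0]
    - [0, 0, 0, 0, 0, 0]

```text
clock: 22.53
position: [0.5162, 0.3074, 0.0977]
ee_rot: [-0.241, -3.132, -0.003]
force: [0.6, 0.4, 0.1]
width: 0.282
gripper_force: 0.0
```

```bash
python3 - <<'E'
from h import *
s,R=state();print((np.array([.5162,.3098])-s['position'][:2])*1000)
E
```

```text
t 22.53 tcp [0.5162 0.3074 0.0977] toolz [-0.0004  0.0022 -1.    ] yaw y 81.19 F [0.6351 0.4365 0.081 ] w 0.282 gf 0.0
[0.0252 2.3955]
```

step_arm:
  steps:
    - [0, 2.5, -15, 0, 0, 0.005]
    - [0, 0, -15, 0, 0, 0]
    - [0, 0, -10, 0, 0, 0]
    - [0, 0, 0, 0, 0, 0]
    - [0, 0, 0, 0, 0, 0]

```text
clock: 22.95
position: [0.5167, 0.3105, 0.0587]
ee_rot: [0.233, 3.132, 0.006]
force: [1.0, -0.1, 0.1]
width: 0.28
gripper_force: 0.0
```

step_arm:
  steps:
    - [0, 0, 0, 0, 0, 0]
    - [0, 0, 0, 0, 0, 0]
    - [0, 0, 0, 0, 0, 0]
    - [0, 0, 0, 0, 0, 0]
    - [0, 0, 0, 0, 0, 0]
  gripper: 0

```text
clock: 23.37
position: [0.5167, 0.3107, 0.0588]
ee_rot: [0.232, 3.132, 0.006]
force: [-0.4, -0.1, 6.7]
width: 0.107
gripper_force: 45.0
```

step_arm:
  steps:
    - [0, 0, 20, 0, 0, 0]
    - [0, 0, 35, 0, 0, 0]
    - [0, 0, 40, 0, 0, 0]
    - [0, 0, 40, 0, 0, 0]
    - [1, -38, 0, 0, 0, -0.079]
    - [1, -38, 0, 0, 0, -0.079]
    - [1, -38, 0, 0, 0, -0.079]
    - [1, -38, 0, 0, 0, -0.079]
    - [1, -38, 0, 0, 0, -0.079]
    - [1, -38, 0, 0, 0, -0.079]
    - [1, -38, 0, 0, 0, -0.079]
    - [1, -38, 0, 0, 0, -0.079]
    - [1, -38, 0, 0, 0, -0.079]
    - [1, -38, 0, 0, 0, -0.079]
    - [1, -38, 0, 0, 0, -0.079]
    - [1, -38, 0, 0, 0, -0.079]
    - [1, -38, 0, 0, 0, -0.079]
    - [1, -38, 0, 0, 0, -0.079]
    - [1, -38, 0, 0, 0, -0.079]
    - [1, -38, 0, 0, 0, -0.079]

```text
clock: 25.03
position: [0.532, -0.299, 0.1929]
ee_rot: [2.041, 2.386, 0.004]
force: [0.8, 0.1, -1.0]
width: 0.102
gripper_force: 45.0
```

step_arm:
  steps:
    - [3, -38, 0, 0, 0, -0.079]
    - [4, -38, 0, 0, 0, -0.079]
    - [0, 0, -10, 0, -0.11, 0]
    - [0, 0, -20, 0, -0.11, 0]
    - [0, 0, 0, 0, 0, 0]
    - [0, 0, 0, 0, 0, 0]
    - [0, 0, 0, 0, 0, 0]

```text
clock: 25.62
position: [0.5396, -0.3731, 0.1636]
ee_rot: [2.103, 2.105, 0.236]
force: [1.4, -0.2, -0.9]
width: 0.106
gripper_force: 45.0
```

```bash
python3 - <<'E'
from h import *
s,R=state()
E
```

```text
t 25.62 tcp [ 0.5396 -0.3731  0.1636] toolz [ 0.221   0.0009 -0.9753] yaw y 0.06 F [ 1.3708 -0.1722 -0.8588] w 0.106 gf 45.0
```

step_arm:
  steps:
    - [0, 0, -30, 0, 0, 0]
    - [0, 0, -30, 0, 0, 0]
    - [0, 0, -30, 0, 0, 0]
    - [0, 0, -20, 0, 0, 0]
    - [0, 0, -12, 0, 0, 0]
    - [0, 0, -6, 0, 0, 0]
    - [0, 0, -3, 0, 0, 0]
    - [0, 0, 0, 0, 0, 0]
    - [0, 0, 0, 0, 0, 0]

```text
clock: 26.37
position: [0.5403, -0.3741, 0.0333]
ee_rot: [2.1, 2.103, 0.236]
force: [-0.3, -0.1, -0.6]
width: 0.104
gripper_force: 45.0
```

step_arm:
  steps:
    - [0, 0, 0, 0, 0, 0]
    - [0, 0, 0, 0, 0, 0]
    - [0, 0, 0, 0, 0, 0]
    - [0, 0, 0, 0, 0, 0]
    - [-3, 0, 15, 0, 0, 0]
    - [-6, 0, 25, 0, 0, 0]
    - [-6, 0, 30, 0, 0, 0]
    - [0, 0, 30, 0, 0.11, 0]
    - [0, 0, 30, 0, 0.11, 0]
    - [0, 40, 0, 0, 0, 0]
    - [0, 40, 0, 0, 0, 0]
    - [0, 40, 0, 0, 0, 0]
    - [0, 40, 0, 0, 0, 0]
    - [0, 40, 0, 0, 0, 0]
    - [0, 40, 0, 0, 0, 0]
    - [0, 40, 0, 0, 0, 0]
    - [0, 0, 0, 0, 0, 0]
  gripper: 0.21

```text
clock: 27.78
position: [0.5243, -0.0839, 0.162]
ee_rot: [-2.207, -2.232, -0.007]
force: [-0.0, 1.6, -0.5]
width: 0.215
gripper_force: 0.0
```

```bash
python3 - <<'E'
from h import *
s,R=state();_,t=snap('top','t8')
cv2.imwrite('pics/c8.png',cv2.resize(t[100:230,340:440,::-1],(460,598)))
E
```

```text
t 27.78 tcp [ 0.5243 -0.0839  0.162 ] toolz [ 0.0018  0.0047 -1.    ] yaw y 0.64 F [-0.0307  1.6489 -0.5258] w 0.215 gf 0.0
```

View pics/c8.png

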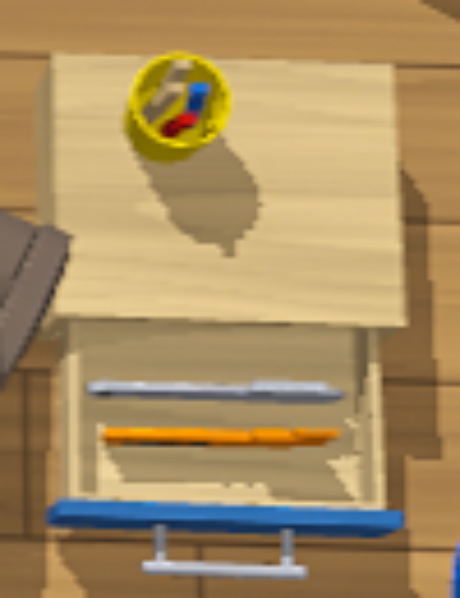

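The crop shows the horn (row 390) and the scraper (row 437) both inside the drawer but standing on edge. I'll tip both over with one gentle push towards +x.

step_arm:
  steps:
    - [-1, -24, 0, 0, 0, -0.12]
    - [-1, -24, 0, 0, 0, -0.12]
    - [-1, -24, 0, 0, 0, -0.12]
    - [-1, -24, 0, 0, 0, -0.12]
    - [-1, -24, 0, 0, 0, -0.12]
    - [-1, -24, 0, 0, 0, -0.12]
    - [-1, -24, 0, 0, 0, -0.12]
    - [-1, -24, 0, 0, 0, -0.12]
    - [-1, -24, 0, 0, 0, -0.12]
    - [-1, -23, 0, 0, 0, -0.12]
    - [-1, -23, 0, 0, 0, -0.12]
    - [-1, -23, 0, 0, 0, -0.12]
    - [0, -23, 0, 0, 0, -0.13]
    - [0, 0, 0, 0, 0, 0]
    - [0, 0, 0, 0, 0, 0]
    - [0, 0, 0, 0, 0, 0]
  gripper: 0
  force: 10

```text
clock: 29.17
position: [0.5117, -0.4017, 0.1624]
ee_rot: [3.138, 0.012, -0.0]
force: [0.6, 0.3, -0.8]
width: 0.005
gripper_force: 0.0
```

```bash
python3 - <<'E'
from h import *
s,R=state();print(s['joints'])
E
```

```text
t 29.17 tcp [ 0.5117 -0.4017  0.1624] toolz [-0.0002 -0.0031 -1.    ] yaw y -89.57 F [ 0.5559  0.2895 -0.7863] w 0.005 gf 0.0
[-0.0522  0.765   1.1139  1.6406 -0.726   1.2049 -0.3372]
```

step_arm:
  steps:
    - [0, 10, -30, 0, 0, 0]
    - [0, 0, -30, 0, 0, 0]
    - [0, 0, -30, 0, 0, 0]
    - [0, 0, -18, 0, 0, 0]
    - [0, 0, -8, 0, 0, 0]
    - [0, 0, 0, 0, 0, 0]
    - [0, 0, 0, 0, 0, 0]

```text
clock: 29.75
position: [0.5126, -0.3914, 0.0469]
ee_rot: [3.138, 0.012, 0.001]
force: [0.1, -0.6, 0.3]
width: 0.007
gripper_force: 0.0
```

step_arm:
  steps:
    - [5, 0, 0, 0, 0, 0]
    - [5, 0, 0, 0, 0, 0]
    - [5, 0, 0, 0, 0, 0]
    - [5, 0, 0, 0, 0, 0]
    - [5, 0, 0, 0, 0, 0]
    - [5, 0, 0, 0, 0, 0]
    - [5, 0, 0, 0, 0, 0]
    - [5, 0, 0, 0, 0, 0]

```text
clock: 30.42
position: [0.5527, -0.3915, 0.0459]
ee_rot: [3.138, 0.01, -0.0]
force: [-0.9, -0.3, -0.6]
width: 0.002
gripper_force: 0.0
```

step_arm:
  steps:
    - [5, 0, 0, 0, 0, 0]
    - [5, 0, 0, 0, 0, 0]
    - [5, 0, 0, 0, 0, 0]
    - [5, 0, 0, 0, 0, 0]
    - [5, 0, 0, 0, 0, 0]
    - [0, 0, 30, 0, 0, 0]
    - [0, 0, 40, 0, 0, 0]
    - [0, 0, 40, 0, 0, 0]
    - [0, 40, 0, 0, 0, 0.1]
    - [0, 40, 0, 0, 0, 0.1]
    - [0, 40, 0, 0, 0, 0.1]
    - [0, 40, 0, 0, 0, 0.1]
    - [0, 40, 0, 0, 0, 0.1]
    - [0, 40, 0, 0, 0, 0.1]
    - [0, 40, 0, 0, 0, 0.1]
    - [0, 40, 0, 0, 0, 0.1]
    - [0, 0, 0, 0, 0, 0]

```text
clock: 31.83
position: [0.5781, -0.0613, 0.155]
ee_rot: [-2.877, -1.256, -0.003]
force: [0.8, 0.2, -0.6]
width: 0.006
gripper_force: 0.0
```

```bash
python3 - <<'E'
from h import *
s,R=state();_,t=snap('top','t9');_,sd=snap('side','s9')
cv2.imwrite('pics/c9.png',np.hstack([cv2.resize(t[100:230,280:440,::-1],(480,390)),cv2.resize(sd[90:220,160:266,::-1],(318,390))]))
E
```

```text
t 31.83 tcp [ 0.5781 -0.0613  0.155 ] toolz [ 0.0008  0.003  -1.    ] yaw y -42.83 F [ 0.8193  0.2016 -0.6234] w 0.006 gf 0.0
```

View pics/c9.png

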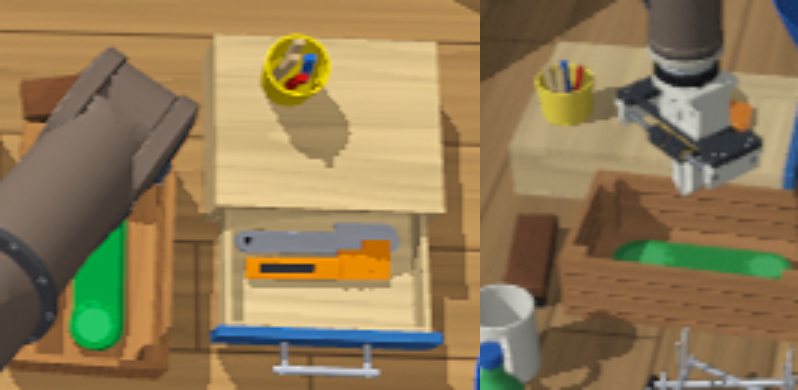

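The last crop shows the horn and scraper lying flat in the drawer and the insoles flat in the crate. The robot is clear of everything.

```bash
python3 -c "
from cell import job
print(job.sign_off())"
```

```text
the job is handed in; nothing more can be done
None
```

The job is handed in at about 32 s: both insoles lie stacked flat in the crate, and the horn and smallest scraper lie flat in the drawer, but I viewed 12 pictures, over the limit of 10.

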